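# Uncover the press's valve box and push the red valve handle shut

### The arm

A 6-joint arm with a two-finger parallel gripper is mounted at the origin on the work surface. World frame = base frame: x ahead of the robot, y to its left, z up, the work surface at z = 0. Lengths are in m, angles in rad, forces in N, time in s.
With the tool pointing down it reaches from about 0.25 to 0.725 m from the base axis. Payload 9.7 kg.
Tool frame: the origin (TCP) lies at the very end of the fingers, on their centre line; the grasp point (between the pads) lies 19 mm behind it; z points along the fingers, y is the line along which they close (so a half turn about z gives the same grasp; the last joint's range is limited). The gripper opens to 85 mm and grips with 20 to 120 N. Pads are 22 mm wide; open, the fingers measure 114 mm over their backs; the gripper's body (76 mm by 85 mm) begins 54 mm behind the grasp point. The pads swing forward as they close: fully open they stand 13 mm farther back than shut.
Start: joints at [-1.257, 0.087, 0.176, 1.66, 0, 1.571], TCP at [0.17, -0.523, 0.231] pointing down, gripper open.
Joint ranges: [-3.13, 3.13], [-0.85, 1.81], [-1.15, 1.24], [-2.2, 2.28], [-1.44, 1.52], [-3.14, 3.14]. Speed limits (rad/s): [2.22, 2.22, 2.57, 3.14, 3.14, 3.14].

### API

Orientations are given as a unit quaternion [x, y, z, w].
In Python, from cell import sensors, capture, order gives the robot as it stands. The module is installed in compiled form; this text tells all that it offers.
- The arm moves only by the shell command python3 -m jog 'ROWS' [OPENING]. ROWS is JSON, a list that holds one entry, the list of rows, each a list of 4 numbers: the shift along the tool's x, y, z each as a share of 25 mm, from -1 to 1, then the turn about the tool's z as a share of 0.1 rad, from -1 to 1. In form: [[[tx, ty, tz, spin], ...]]. A call has 1 to 12 rows; each row shifts and turns the commanded pose from where the row before left it, along the tool's axes as they then stand; what a row does not reach is not made up. A row lasts 1/12 s, in which the tool goes at most 41.7 mm and 7.16 degrees, less where a joint would pass 70% of its speed; a pose out of reach is approached as far as the arm can. A call with a number of a shift or a turn outside -1 to 1 is refused whole. A call with a gripper value outside its range is refused whole. OPENING is the gripper command: -1 is shut, 1 is fully open, values between are in proportion, set as the call begins (- or left out, the last holds). The fingers move at their own pace and stop on an object; the grip force is fixed at half the most. Time passes only in rows, so rows that do not move let the fingers close. It gives the time, the measured TCP pose, the force, the opening and the grip force at its end, in the units of the state.
- sensors.get_obs(): the state, without advancing time (a new reading comes with each control period).
- capture(name): name is "side" or "top" or "wrist"; returns a dict with "pixels" (420x560x3 uint8, red, green, blue), "camera_matrix" (3x3 intrinsics, pixels), "pose" (4x4, takes a point from camera to world coordinates). Camera axes: x right, y up, looking along -z (the intrinsics and any distortion apply to the point x, -y, -z); pixel columns grow to the right and rows downward; lengths in m; the calibration is good to about 2 mm. A picture is of the moment at which its call begins. There is no depth.
- order.job_done(): hands the job in; it is judged then, once.
The state is a dict: "time_s": time; "qpos": joint angles; "joint_velocities": joint speeds; "joint_torque": joint torques, N m; "tool_pos": TCP position; "ee_rot": TCP orientation; "force": force on the tool from outside, world axes, zero at the start; "torque": the same for the moment, N m; "width": opening from 0.0 (shut) to 1.0 (fully open); "grasp_force": force on a finger pad.
Only numpy, scipy, OpenCV 4.12 (cv2) and the standard library are available. Lean on these libraries where they do the work, as an engineer would, in place of code of your own. Each camera call takes 0.05 s, during which the arm holds its last target. There are 200 camera calls.

### The job

Push the loose aluminium cover of the grey valve box, by its yellow ridge, along its track all the way to the far end stop so that both valve handles in the box lie open to view, then push the red handle with the yellow band a quarter turn until it is fully shut (across its pipe). Only push with the fingers: do not lift the cover off its track, and do not pick up anything. Leave the black handle, the clear cup, the blue basket and the steel die where they are.

Things in the scene. Friction and masses are not known exactly. Their poses are not given: they have to be found in the camera images.
- valve_box: Fixed grey steel box, 270 mm along its x, 268 mm along its y, walls 72 mm high. Origin: centre of its underside, on the bench. Turned by up to 0.4 rad. Its -y half is an open bay with two valves, its +y half a flat deck at z = 72 mm. The cover slides along the box's y on the wall tops and deck, between side lips and end stops whose tops are at z = 80 mm.
- bay (a point): Middle of the bay's mouth, at 72 mm above the bench. The mouth is 230 mm along the box's x and 110 mm along its y; axes parallel to the box's. The two valves' turning axes stand in it at x -35 and +55 mm from this point, y -25 mm; which valve is at which place changes.
- gauge (a point): Middle of a small round pressure gauge, 60 mm across and 22 mm thick, fixed outside the box behind its +x wall beside the deck, 100 mm above the bench (top at 130 mm). Keep clear.
- cover: Loose flat aluminium cover, about 0.55 kg, 254 mm (x) by 126 mm (y) by 5 mm, in the box's track with 2 mm play each side, axes parallel to the box's. Origin: centre of its underside. It starts over the bay (origin at box y -63 to -53 mm) and slides to the box's +y up to the end stop at box y = +65 mm; sliding takes some 2 to 8 N. It is not held down.
- cover_ridge (a point): Middle of the top of the yellow ridge fixed on the middle of the cover: 80 mm long (cover x), 12 mm thick (cover y), 22 mm high above the cover's 5 mm plate, so its top is 27 mm above the cover's underside and at 99 mm above the bench.
- red_handle (a joint): Turn of the red handle with the yellow band, rad: 0 fully open (handle points to the box's +y, along its brass pipe), 1.571 fully shut against its stop (handle points to the box's -x, across the pipe); it turns anticlockwise seen from above as it shuts. It starts at 0 to 0.3 and stays where it is left; friction 0.12 N m.
- black_handle (a joint): Same for the plain black handle, same size and range, starting at 0 to 0.3. To be left alone.
- red_pivot (a point): On the red handle's vertical turning axis, at the handle's top face, 58 mm above the bench. The handle is a bar 14 mm wide and 16 mm high (from 42 to 58 mm above the bench) reaching 55 mm from this axis.
- red_tip (a point): End of the red handle, middle of its width, at the top face, 55 mm from the pivot. Below the handle lies the brass valve, up to 40 mm above the bench.
- black_pivot (a point): On the black handle's vertical turning axis, at its top face, 58 mm above the bench.
- black_tip (a point): End of the black handle, top face, 55 mm from its pivot.
- cup: Clear plastic cup, 64 mm across, 85 mm tall, standing loose beside the box's deck end. Origin: centre of its underside. Bystander.
- basket: Blue perforated basket, 90 by 90 mm, 100 mm tall, standing loose beside the box's bay end. Origin: centre of its underside. Bystander.
- die: Loose dark steel press die, 55 by 55 mm block 40 mm tall with a 18 mm pin up to 65 mm, standing near the box. Origin: centre of its underside. Bystander.

How it is judged:
By the outcome, as a careful person would: the job done as asked, in the order asked, and still so for the second after the job is handed in, with the robot touching nothing.
It also fails if it takes over 45 s, if anything falls off the work surface, if the arm or the gripper's body presses on something with over 40 N, if the wrist force passes 120 N, or if a joint passes its speed limit or range.

## Working session

There is one attempt and no reset: what is moved stays moved. The work goes in short steps, Python scripts to look and compute and a shell command to move; the robot and the scene stay as the last step left them, time stands still between calls to the robot, and variables do not carry over. Pictures are saved under pics/ and viewed, at most 10 in all, crops included, and the job is handed in when it is done.

```bash
mkdir -p pics
cat > h.py <<'E'
import numpy as np, cv2
from cell import sensors, capture, order
def snap(name,fn):
    c=capture(name); cv2.imwrite('pics/'+fn+'.png',cv2.cvtColor(c['pixels'],cv2.COLOR_RGB2BGR))
    np.savez('pics/'+fn+'.npz',K=c['camera_matrix'],T=c['pose']); return c
def pt(fn,u,v,z):
    d=np.load('pics/'+fn+'.npz');K,T=d['K'],d['T']
    r=np.linalg.inv(K)@[u,v,1]; r=T[:3,:3]@[r[0],-r[1],-r[2]]; o=T[:3,3]
    return o+r*(z-o[2])/r[2]
def px(fn,p):
    d=np.load('pics/'+fn+'.npz');K,T=d['K'],d['T']
    c=T[:3,:3].T@(np.array(p)-T[:3,3]); q=K@[c[0],-c[1],-c[2]]; return q[:2]/q[2]
E
python3 - <<'E'
from h import *
for n in('top','side'): c=snap(n,n+'0'); print(c['camera_matrix'],c['pose'])
o=sensors.get_obs(); print(o)
E
```

```text
[[529.40703174   0.         274.44185259]
 [  0.         529.40703174 205.18255593]
 [  0.           0.           1.        ]] [[-6.05138329e-04  9.98099877e-01 -6.16138800e-02  5.24551423e-01]
 [-9.99945426e-01  3.86568513e-05  1.04471379e-02  2.29567856e-02]
 [ 1.04296689e-02  6.16168395e-02  9.98045383e-01  1.13182630e+00]
 [ 0.00000000e+00  0.00000000e+00  0.00000000e+00  1.00000000e+00]]
[[533.5848486    0.         286.83520069]
 [  0.         533.5848486  220.19144226]
 [  0.           0.           1.        ]] [[-0.94079047  0.26379945 -0.21289231  0.36905481]
 [-0.33898055 -0.72776767  0.59619326  0.65828191]
 [ 0.00233931  0.63305929  0.77409978  0.90994304]
 [ 0.          0.          0.          1.        ]]
{'time_s': 0.1, 'qpos': array([-1.25698839e+00,  8.74224337e-02,  1.75224506e-01,  1.65978544e+00,
        5.08891170e-07,  1.57082393e+00]), 'joint_velocities': array([-2.17974288e-04, -1.59398530e-03,  5.76634166e-07,  7.35468422e-04,
        2.38243338e-04, -8.11452212e-05]), 'joint_torque': array([-3.19553155e-04, -5.21562052e+01,  4.65652013e+01,  1.61448464e-02,
       -1.64764799e-05,  1.22527371e-05]), 'tool_pos': array([ 0.16971573, -0.52295594,  0.23065013]), 'ee_rot': array([ 9.87717788e-01,  1.56247298e-01, -9.25007269e-05, -5.86267254e-04]), 'force': array([ 1.098619  , -0.12050645,  0.42676513]), 'torque': array([-0.02535223,  0.03617995,  0.00246144]), 'grasp_force': 0.0, 'width': 1.0026298151373005}
```

View pics/top0.png

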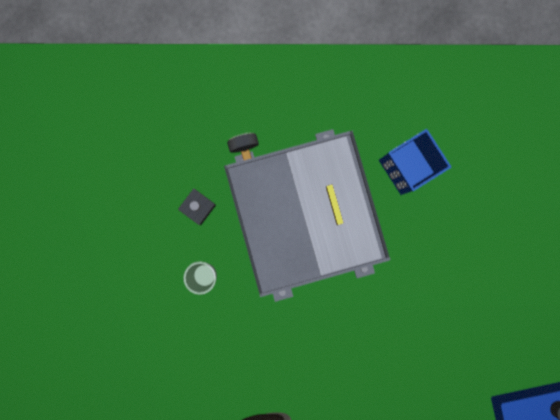

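View pics/side0.png

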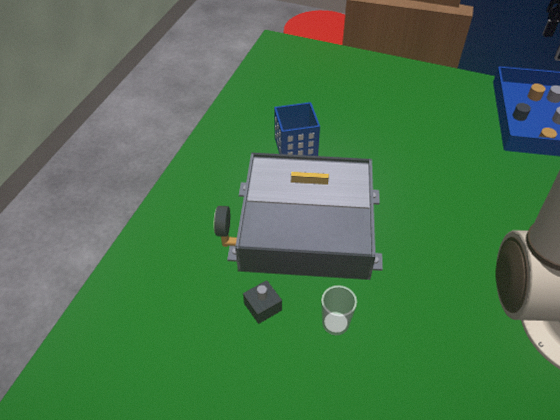

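The top view shows the box with corners at about (228,165), (352,133), (388,260) and (262,295), and the ridge from (330,185) to (339,224). The gauge is at (243,142), basket (415,162), die (196,207) and cup (200,278). The side view agrees, with the cover over the bay on the basket side.

Run:
```python
from h import *
C=[pt('top0',*q,.08) for q in((228,165),(352,133),(388,260),(262,295))]
for c in C: print(c.round(4))
ctr=sum(C)/4; vx=(C[0]+C[1]-C[2]-C[3]); vy=C[0]+C[3]-C[1]-C[2]
print('yaws',np.arctan2(vx[1],vx[0]),np.arctan2(-vy[0],vy[1]),np.linalg.norm(vx)/2,np.linalg.norm(vy)/2)
im=cv2.imread('pics/top0.png'); hsv=cv2.cvtColor(im,cv2.COLOR_BGR2HSV)
m=cv2.inRange(hsv,(22,150,120),(35,255,255)); m[:170]=0;m[240:]=0;m[:,:310]=0;m[:,350:]=0
ys,xs=np.nonzero(m); print(len(xs),cv2.minAreaRect(np.c_[xs,ys].astype(np.float32)))
r=cv2.minAreaRect(np.c_[xs,ys].astype(np.float32));R=pt('top0',*r[0],.099);print('ridge',R,'ctr',ctr)
a=(np.arctan2(vx[1],vx[0])+np.arctan2(-vy[0],vy[1]))/2
ex=np.array([np.cos(a),np.sin(a)]);ey=np.array([-ex[1],ex[0]])
print('a',a,'ridge in box',(R-ctr)[:2]@ex,(R-ctr)[:2]@ey)
for n,q,z in(('gauge',(243,142),.11),('basket',(425,158),.1),('cup',(200,278),.085),('die',(196,207),.04)):
  p=pt('top0',*q,z);print(n,p,(p-ctr)[:2]@ex,(p-ctr)[:2]@ey)
cv2.imwrite('pics/crop.png',cv2.resize(im[120:310,215:400],None,fx=3,fy=3,interpolation=cv2.INTER_CUBIC))
from scipy.spatial.transform import Rotation as Ro
print(Ro.from_quat(sensors.get_obs()['ee_rot']).as_matrix().round(3))
```

```text
[0.6699 0.1047 0.08  ]
[ 0.7349 -0.1441  0.08  ]
[ 0.4806 -0.2131  0.08  ]
[0.4122 0.0366 0.08  ]
yaws 0.26178025184424236 0.2613808181036996 0.26501609092936723 0.25800584888667494
0 ((0.0, 0.0), (0.0, 0.0), 0.0)
ridge [0.99771034 0.55850536 0.099     ] ctr [ 0.57442308 -0.05398884  0.08      ]
a 0.261580534973971 ridge in box 0.5672837411705597 0.48219332125275516
gauge [0.71088492 0.07340837 0.11      ] 0.1647656286822246 0.08777339417933142
basket [ 0.6813666  -0.28444525  0.1       ] 0.04370777048801092 -0.25027326459497046
cup [0.44605405 0.15812531 0.085     ] -0.06914788831196768 0.2380957563115516
die [0.58819246 0.17334619 0.04      ] 0.07209155416505501 0.2160407805871045
[[ 0.951  0.309 -0.   ]
 [ 0.309 -0.951  0.001]
 [ 0.    -0.001 -1.   ]]
```

```bash
cat >> h.py <<'E'
A=0.2616; ex=np.array([np.cos(A),np.sin(A)]);ey=np.array([-ex[1],ex[0]]);CT=np.array([.5744,-.0540])
def box(p): d=np.array(p)[:2]-CT; return np.array([d@ex,d@ey])
E
python3 - <<'E'
from h import *
R=pt('top0',335,204.5,.099);print('ridge',R,box(R))
for q in((330,185),(339,224)):print(box(pt('top0',*q,.099)))
t=sensors.get_obs()['tool_pos'];print('tcp',box(t))
E
```

```text
ridge [ 0.58965554 -0.10638779  0.099     ] [ 0.00118764 -0.05455091]
[ 0.04067206 -0.05526067]
[-0.03761876 -0.05195537]
tcp [-0.51220027 -0.3483388 ]
```

View pics/crop.png

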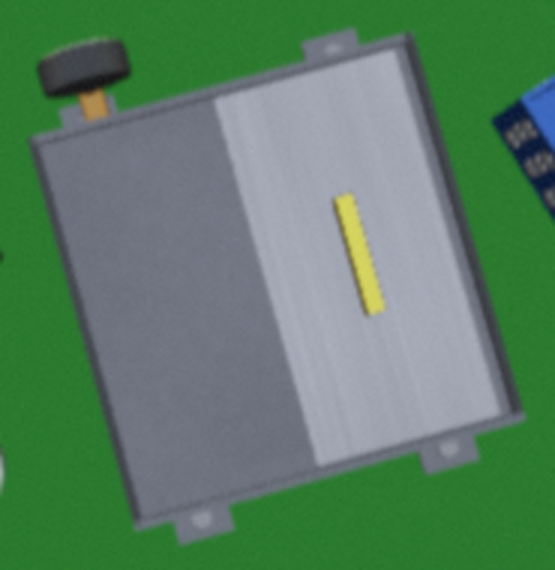

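The crop confirms the ridge runs from (345,197) to (376,312) in crop pixels. The ridge centre is at box (1, -54) mm.

```bash
python3 -m jog '[[[0,0,0,0.5],[1,-0.5,0,0],[1,-0.5,0,0],[1,-0.5,0,0],[1,-0.5,0,0],[1,-0.5,0,0],[1,-0.5,0,0],[1,-0.5,0,0],[1,-0.5,0,0],[1,-0.5,0,0],[1,-0.5,0,0],[1,-0.5,0,0]]]' -1 && python3 -m jog '[[[1,-0.5,0,0],[1,-0.5,0,0],[1,-0.5,0,0],[1,-0.5,0,0],[1,-0.5,0,0],[1,-0.5,0,0],[1,-0.5,0,0],[1,-0.5,0,0],[1,-0.5,0,0],[0.5,-0.2,0,0],[0,0,0,0],[0,0,0,0]]]'
python3 - <<'E'
from h import *
o=sensors.get_obs();R=__import__('scipy.spatial.transform',fromlist=['x']).Rotation.from_quat(o['ee_rot']).as_matrix()
print(box(o['tool_pos']),o['tool_pos'],np.arctan2(R[1,0],R[0,0]),o['width'],o['force'],o['time_s'])
snap('wrist','w1')
E
```

```text
time_s: 1.1
tool_pos: [0.4002, -0.3175, 0.231]
ee_rot: [0.991, 0.132, -0.0, -0.0]
force: [-0.3, 0.5, -0.4]
width: -0.001
grasp_force: 0.0
time_s: 2.1
tool_pos: [0.5981, -0.1428, 0.2304]
ee_rot: [0.991, 0.132, -0.001, -0.0]
force: [-0.4, 0.7, 0.4]
width: 0.001
grasp_force: 0.0
[-3.25568516e-05 -9.19309290e-02] [ 0.59814432 -0.14281162  0.23041807] 0.2651621380311411 0.0009627822641920265 [-0.36794383  0.6604294   0.36261143] 2.1
```

View pics/w1.png

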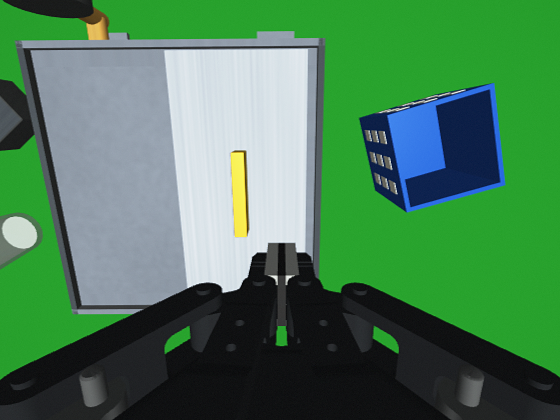

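The wrist view shows the ridge top from (238,152) to (240,236) ahead of the shut fingers, which end near (283,250). The basket is clear at (430,145).

```bash
python3 - <<'E'
from h import *
print(box(pt('w1',238.5,152,.099)),box(pt('w1',240,236,.099)))
E
python3 -m jog '[[[0,0,1,0],[0,0,1,0],[0,0,1,0],[0,0,1,0],[0,0,0.8,0],[0,0,0.6,0],[0,0,0.5,0],[0,0,0,0],[0,0,0,0]]]'
```

```text
[ 0.04248864 -0.05549473] [-0.03639603 -0.05434475]
time_s: 2.9
tool_pos: [0.5975, -0.1438, 0.0839]
ee_rot: [0.991, 0.131, -0.0, -0.0]
force: [-0.6, 0.3, -0.4]
width: 0.003
grasp_force: 0.0
```

```bash
python3 -m jog '[[[0,-0.3,0,0],[0,-0.3,0,0],[0,-0.3,0,0],[0,-0.4,0,0],[0,-0.4,0,0],[0,-0.4,0,0],[0,-0.4,0,0],[0,-0.4,0,0],[0,-0.4,0,0],[0,-0.4,0,0],[0,-0.4,0,0],[0,-0.4,0,0]]]' && python3 -m jog '[[[0,-0.2,0,0],[0,-0.1,0,0],[0,0,0,0]]]'
python3 - <<'E'
from h import *
o=sensors.get_obs();print(box(o['tool_pos']),o['force'][:2]@ey,o['force'])
E
```

```text
time_s: 3.9
tool_pos: [0.5684, -0.0338, 0.0838]
ee_rot: [0.991, 0.132, -0.0, 0.0]
force: [1.0, -3.9, 2.7]
width: 0.005
grasp_force: 1.8
time_s: 4.15
tool_pos: [0.5664, -0.0267, 0.0835]
ee_rot: [0.991, 0.132, -0.0, -0.0]
force: [-0.4, -0.1, -0.7]
width: 0.0
grasp_force: 0.0
[-0.00065367  0.02848484] 0.0031358770478662383 [-0.44016395 -0.11460119 -0.71475906]
```

Cover moving with about 4 N. Next is about 16 mm to the stop, in small steps.

```bash
python3 -m jog '[[[0,-0.2,0,0],[0,-0.2,0,0],[0,-0.1,0,0]]]' && python3 -m jog '[[[0,-0.1,0,0],[0,-0.1,0,0]]]' && python3 -m jog '[[[0,-0.1,0,0]]]'
python3 - <<'E'
from h import *
o=sensors.get_obs();print(box(o['tool_pos']),o['force'][:2]@ey,o['force'])
E
```

```text
time_s: 4.4
tool_pos: [0.5632, -0.015, 0.0835]
ee_rot: [0.991, 0.131, -0.0, -0.0]
force: [0.5, -1.8, 0.1]
width: -0.004
grasp_force: 1.1
time_s: 4.57
tool_pos: [0.562, -0.0104, 0.0835]
ee_rot: [0.991, 0.131, -0.0, -0.0]
force: [0.0, -2.5, -1.0]
width: 0.004
grasp_force: 0.9
time_s: 4.65
tool_pos: [0.5614, -0.008, 0.0836]
ee_rot: [0.991, 0.131, -0.0, -0.0]
force: [0.9, -0.9, -1.1]
width: 0.003
grasp_force: 0.9
[-0.00066215  0.04779199] -1.1368675908287542 [ 0.92151088 -0.93018791 -1.08347762]
```

```bash
python3 -m jog '[[[0,-0.1,0,0],[0,-0.1,0,0]]]' && python3 -m jog '[[[0,-0.1,0,0],[0,-0.1,0,0]]]' && python3 -m jog '[[[0,0,0,0]]]'
python3 - <<'E'
from h import *
o=sensors.get_obs();print(box(o['tool_pos']),o['force'][:2]@ey,o['force'])
E
```

```text
time_s: 4.82
tool_pos: [0.561, -0.006, 0.0843]
ee_rot: [0.991, 0.131, 0.0, 0.003]
force: [3.5, -28.9, 4.9]
width: 0.004
grasp_force: 14.1
time_s: 4.98
tool_pos: [0.5608, -0.0051, 0.0858]
ee_rot: [0.992, 0.129, 0.002, 0.008]
force: [5.6, -50.1, 12.5]
width: 0.002
grasp_force: 25.0
time_s: 5.07
tool_pos: [0.5608, -0.0053, 0.086]
ee_rot: [0.992, 0.129, 0.002, 0.007]
force: [3.6, -41.7, 9.1]
width: 0.0
grasp_force: 20.3
[-0.00054213  0.05056631] -41.231275227303584 [  3.57259371 -41.72696741   9.1121437 ]
```

The force rise shows the end stop. I'll back off, lift and look.

```bash
python3 -m jog '[[[0,0.3,0,0],[0,0.4,0,0],[0,0.4,0,0],[0,0.4,-0.5,0],[0,0,-1,0],[0,0,-1,0],[-1,0,-1,0],[-1,0,-1,0],[-1,0,-1,0],[-1,0,-0.5,0],[0,0,0,0],[0,0,0,0]]]'
python3 - <<'E'
from h import *
o=sensors.get_obs();print(box(o['tool_pos']),o['tool_pos'],o['force'])
snap('wrist','w2');snap('top','t2')
a=cv2.imread('pics/w2.png');b=cv2.imread('pics/t2.png')
cv2.imwrite('pics/both.png',np.vstack([cv2.resize(b[120:310,215:400],(584,600))]))
E
```

```text
time_s: 6.07
tool_pos: [0.4721, -0.061, 0.235]
ee_rot: [0.991, 0.131, 0.001, 0.0]
force: [-0.2, 0.1, 0.3]
width: 0.004
grasp_force: 0.0
[-0.10059337  0.01964931] [ 0.47214725 -0.06103532  0.23504157] [-0.1661394   0.06346953  0.25887832]
```

View pics/w2.png

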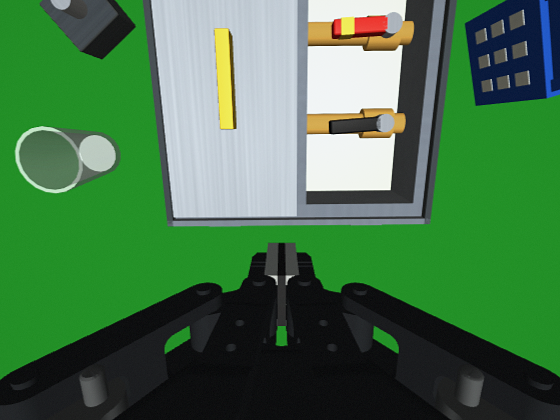

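View pics/both.png

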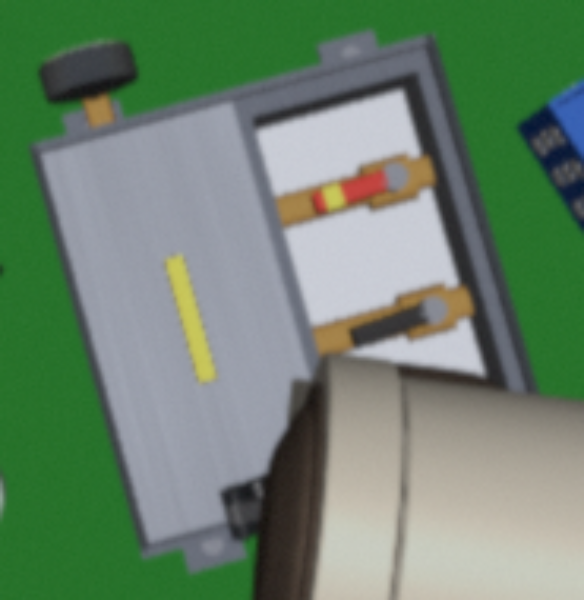

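Both views show the cover at the far end and both handles open to view. Red is at the +x place, with its pivot at (393,23) and tip at (333,29) in the wrist picture. In the top crop its pivot is at (396,177) and tip at (316,201).

Run:
```python
from h import *
f=lambda u,v:(215+u/3.157,120+v/3.158)
for n,a,b,z in(('redpiv',(396,177),(393,23),.058),('redtip',(316,201),(333,29),.058),('blkpiv',(434,309),(385,122),.058),('blktip',(354,336),(330,128),.058),('ridge',(190,320),(225,78),.099)):
  print(n,box(pt('t2',*f(*a),z)).round(4),box(pt('w2',*b,z)).round(4))
for q in((118,150),(258,118),(410,85)): print(box(pt('t2',*f(*q),.072)).round(4))
```

```text
redpiv [ 0.0556 -0.0864] [ 0.0579 -0.086 ]
redtip [ 0.0539 -0.0323] [ 0.0527 -0.0303]
blkpiv [-0.033  -0.0873] [-0.0311 -0.0864]
blktip [-0.0364 -0.0329] [-0.037  -0.0313]
ridge [-0.0003  0.0671] [0.004  0.0659]
[0.117  0.0828]
[ 0.1138 -0.0089]
[ 0.1093 -0.1086]
```

Red pivot is at box (56,-86) and its handle is near angle 0. I'll go to box (84,-48) and descend to z 0.046 on its +x side.

```bash
python3 -m jog '[[[1,0.4,0,0],[1,0.4,0,0],[1,0.4,0,0],[1,0.4,0,0],[1,0.4,0,0],[1,0.4,0,0],[1,0.3,0,0],[0.4,0,0,0],[0,0,1,0],[0,0,1,0],[0,0,1,0],[0,0,0.7,0]]]' -1 && python3 -m jog '[[[0,0,0,0],[0,0,0,0]]]'
python3 - <<'E'
from h import *
o=sensors.get_obs();print(box(o['tool_pos']),o['tool_pos'],o['force'])
snap('wrist','w3')
E
```

```text
time_s: 7.17
tool_pos: [0.668, -0.0771, 0.1362]
ee_rot: [0.991, 0.132, -0.002, -0.001]
force: [-0.9, 0.5, -0.4]
width: -0.004
grasp_force: 0.0
time_s: 7.33
tool_pos: [0.6679, -0.0773, 0.1391]
ee_rot: [0.991, 0.132, -0.002, -0.001]
force: [0.1, 0.6, 0.6]
width: 0.001
grasp_force: 0.0
[ 0.08432755 -0.04665374] [ 0.6679244  -0.07725713  0.13908759] [0.11871767 0.5850673  0.59294153]
```

View pics/w3.png

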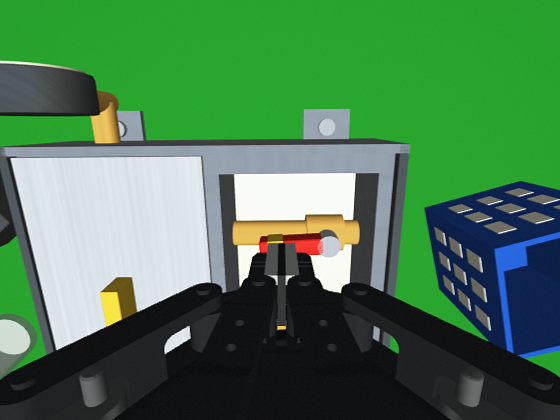

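Run:
```python
from h import *
print('piv',box(pt('w3',329,245,.058)),'tip',box(pt('w3',261,246,.058)))
w=lambda x,y,z:[*(CT+x*ex+y*ey),z]
print(px('w3',w(.0843,-.0467,.139)),px('w3',w(.0843,-.0467,.058)))
```

```text
piv [ 0.05920427 -0.0854794 ] tip [ 0.05821039 -0.03220447]
[278.67184903 259.34368699] [279.53431945 214.12609689]
```

The view shows the red handle from (261,246) to (329,245). My projection puts the fingers' landing point at row 214, on the handle's +x side and about 8 mm clear.

```bash
python3 -m jog '[[[0.1,0,0.6,0],[0,0,0.8,0],[0,0,0.8,0],[0,0,0.8,0],[0,0,0.5,0],[0,0,0.2,0],[0,0,0,0],[0,0,0,0]]]'
python3 - <<'E'
from h import *
o=sensors.get_obs();print(box(o['tool_pos']),o['tool_pos'],o['force'])
E
```

```text
time_s: 8.05
tool_pos: [0.6714, -0.0771, 0.0502]
ee_rot: [0.991, 0.132, 0.001, 0.0]
force: [0.4, 0.1, 0.5]
width: -0.002
grasp_force: 0.0
[ 0.08777384 -0.04740955] [ 0.67144891 -0.07709592  0.05016836] [0.38862883 0.14652391 0.49390915]
```

```bash
python3 -m jog '[[[0,0,0.15,0],[-0.3,0,0,0],[-0.3,-0.08,0,0],[-0.3,-0.1,0,0],[-0.3,-0.1,0,0],[-0.3,0.05,0,0],[-0.3,0.05,0,0],[-0.3,0.1,0,0],[0,0,0,0]]]'
python3 - <<'E'
from h import *
o=sensors.get_obs();print(box(o['tool_pos']),o['tool_pos'],o['force'])
E
```

```text
time_s: 8.8
tool_pos: [0.6181, -0.0892, 0.0454]
ee_rot: [0.991, 0.131, -0.0, -0.0]
force: [-0.1, 1.1, 1.7]
width: 0.001
grasp_force: 0.9
[ 0.03310889 -0.04532788] [ 0.61810543 -0.08922287  0.04543373] [-0.14895818  1.13134446  1.69538785]
```

```bash
python3 -m jog '[[[-0.2,0.15,0,0],[-0.2,0.2,0,0],[-0.15,0.2,0,0],[-0.1,0.15,0,0],[0,0,0,0]]]' && python3 -m jog '[[[0,0.1,0,0],[0,0,0,0]]]'
python3 - <<'E'
from h import *
o=sensors.get_obs();print(box(o['tool_pos']),o['tool_pos'],o['force'])
E
```

```text
time_s: 9.22
tool_pos: [0.6079, -0.1109, 0.0448]
ee_rot: [0.991, 0.131, -0.0, -0.0]
force: [-0.4, 0.2, -0.2]
width: 0.0
grasp_force: 0.2
time_s: 9.38
tool_pos: [0.608, -0.1114, 0.0447]
ee_rot: [0.991, 0.132, -0.001, -0.001]
force: [-5.2, 8.3, 2.6]
width: -0.0
grasp_force: 4.7
[ 0.01760592 -0.0641833 ] [ 0.60800642 -0.11144626  0.0446728 ] [-5.15095418  8.34160773  2.57031782]
```

```bash
python3 -m jog '[[[0,0.1,0,0],[0,0.1,0,0],[0,0,0,0]]]'
python3 - <<'E'
from h import *
o=sensors.get_obs();print(box(o['tool_pos']),o['force'])
E
python3 -m jog '[[[0,-0.3,0,0],[0,-0.4,0,0],[0,-0.2,-0.5,0],[0,0,-1,0],[0,0,-1,0],[0,0,-1,0],[-1,0,-1,0],[-1,0,-1,0],[-1,0,-1,0],[-1,-0.5,-0.3,0],[-1,-0.5,0,0],[-1,-0.5,0,0]]]' && python3 -m jog '[[[-0.5,0,0,0],[0,0,0,0],[0,0,0,0]]]';python3 - <<'E'
from h import *
snap('wrist','w4'); snap('top','t4')
a=cv2.imread('pics/w4.png');b=cv2.imread('pics/t4.png')[100:310,170:450]
cv2.imwrite('pics/c4.png',np.hstack([cv2.resize(a,(400,300)),cv2.resize(b,(400,300))]))
E
```

```text
time_s: 9.63
tool_pos: [0.6081, -0.1124, 0.0446]
ee_rot: [0.991, 0.133, -0.002, -0.005]
force: [-11.3, 26.8, 8.6]
width: 0.0
grasp_force: 15.1
[ 0.0174973 -0.0651175] [-11.30233549  26.77806388   8.60777469]
time_s: 10.63
tool_pos: [0.4489, -0.0987, 0.2167]
ee_rot: [0.991, 0.131, 0.001, 0.001]
force: [0.4, 0.4, -0.1]
width: 0.001
grasp_force: 0.0
time_s: 10.88
tool_pos: [0.438, -0.102, 0.2162]
ee_rot: [0.991, 0.131, 0.001, 0.001]
force: [0.4, 0.7, 0.3]
width: -0.002
grasp_force: 0.0
```

View pics/c4.png

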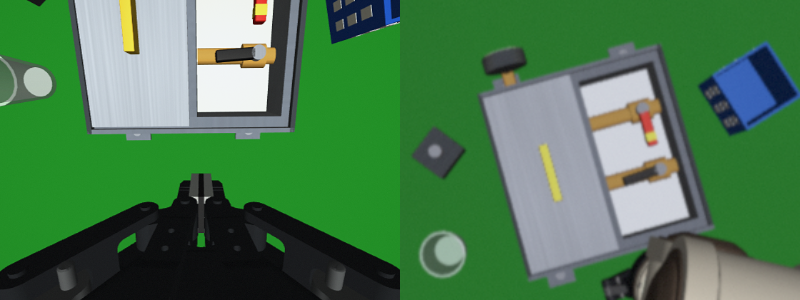

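The red handle points to box -x, from (640,107) to (652,145) in the combined picture. It is across its pipe and was driven to its stop at 27 N. The cover ridge at (551,172) hasn't moved from the end stop, the black handle and bystanders are unmoved, and the arm is clear.

```bash
python3 -c "
from cell import order
print(order.job_done())"
```

```text
the job is handed in; nothing more can be done
None
```

The job is handed in: the cover is at its far end stop, the red handle is fully shut across its pipe, and the black handle, cup, basket and die were left where they were.

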